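Find the dragging bearing by hand and reject it

TASK

One of the three bearing units in the wooden rack has gone stiff. First give the knob of each one about a quarter turn and leave it turned, feeling how hard it goes, without pressing or shoving the unit hard against the rack; then lift out only the one that drags and set it down gently, standing upright inside the clear tub. Leave the two free-running units seated in the rack and everything else on the desk where it is.

Things in the scene. Friction and masses are not known exactly. Their poses are not given: they have to be found in the camera images.
- rack: Wooden test rack, fixed, 92 x 332 x 30 mm, lying flat with its length along its own y axis. Origin: centre of its underside, z up. Three square blind pockets 60 x 60 mm, 15 mm deep, at y = +110, 0 and -110 mm; each holds one of three look-alike bearing units (0.3 to 0.6 kg, square dark steel housing 56 x 56 x 30 mm, origin: centre of its underside). Two turn freely (0.01 N m), one drags (0.25 N m); where changes, no pose of them is given.
- rack_hole0 (a point): Mouth centre (30 mm above the desk) of the pocket at rack y = +110 mm; the axis of the unit in it is at most 2.5 mm off. All units: above the mouth, the housing's top is at 15 mm, a collar 40 mm across with an index pin 16 mm off the axis at 17 to 25 mm, then an 18 mm shaft, and a round black knob 30 mm across at 43 to 71 mm.
- rack_hole1 (a point): Mouth centre (30 mm above the desk) of the pocket at rack y = 0 mm; the axis of the unit in it is at most 2.5 mm off. All units: shaft, collar and pin turn both ways without end and stay where left. The knob drives them through a rubber bush (1 N m/rad): on the stiff shaft it winds up 0.25 rad first, pushes back with 0.25 N m while held turned, and springs back that much when let go.
- rack_hole2 (a point): Mouth centre (30 mm above the desk) of the pocket at rack y = -110 mm; the axis of the unit in it is at most 2.5 mm off. Knobs and shafts are built alike in all three pockets, as told for the other two; a unit lifts straight out by its knob.
- tub: Clear open plastic tub, loose, for rejects; 114 x 130 x 60 mm outside at the rim, long side along its own y; origin: centre of its underside, z up. Inner floor 3 mm above the origin, clear inside 96 (x) by 110 (y) mm, rim at 60 mm; a knob of a unit standing in it reaches above the rim.
- sanding_block: Cork sanding block, 62 x 110 x 34 mm; bystander, to be left alone; origin: centre of its underside.
- tape_measure: Pocket tape measure standing on edge, 37 x 76 x 65 mm; bystander, to be left alone; origin: centre of its underside.
- screw_box: Open carton of screws, 86 x 113 x 95 mm; bystander, to be left alone; origin: centre of its underside.
- spring_clamp: Spring clamp, 91 x 130 x 20 mm; bystander, to be left alone; origin: centre of its underside.

How it is judged:
On the way:
1. all three shafts stand turned by 40 degrees or more from where they were (pin on the collar over 11 mm away), every unit still seated in the rack (distance of each of free_unit_1_pin, stiff_unit_pin, free_unit_2_pin from where it was at the start of the episode above 0.011 m and distance of each of free_unit_1, stiff_unit, free_unit_2 from where it was at the start of the episode below 0.008 m), for 0.1 s.
At the end, for the whole second after the job is handed in: The unit that drags stands upright (within 8 degrees) on the floor of the tub, at rest and released; the two free-running units are seated upright in their rack pockets, within 8 mm of where they were; the tub stands flat within 40 mm of where it was (x of stiff_unit in the frame of tub between -0.045 and 0.045 m and y of stiff_unit in the frame of tub between -0.05 and 0.05 m and z of stiff_unit in the frame of tub below 0.012 m and angle between stiff_unit's own z axis and vertical below 0.15 rad and linear speed of stiff_unit below 0.02 m/s and distance of tub from where it was at the start of the episode below 0.04 m and angle between tub's own z axis and vertical below 0.1 rad and distance of each of free_unit_1, free_unit_2 from where it was at the start of the episode below 0.008 m and angle between each of free_unit_1, free_unit_2's own z axis and vertical below 0.12 rad); the robot touches nothing.
It fails at once if a bearing unit pressed or shoved against the rack with more than 40 N (contact force between any of free_unit_1, stiff_unit, free_unit_2 and rack above 40 N).
It fails at once if a free-running unit lifted out of its pocket (height (world z) of any of free_unit_1, free_unit_2 above 0.027 m).
It fails at once if the rejected unit dropped or rammed into the tub (more than 60 N) (contact force between stiff_unit and tub above 60 N).
It fails at once if a bystander moved by more than 30 mm (distance of any of sanding_block, tape_measure, screw_box, spring_clamp from where it was at the start of the episode above 0.03 m).
It also fails if it takes over 70 s, if anything falls off the work surface, if the arm or the gripper's body presses on something with over 40 N, if the wrist force passes 120 N, or if a joint passes its speed limit or range.

ROBOT

A 6-joint arm with a two-finger parallel gripper is mounted at the origin on the work surface; the furniture and walls round the work are solid. World frame = base frame: x ahead of the robot, y to its left, z up, the work surface at z = 0. Lengths are in m, angles in rad, forces in N, time in s.
With the tool pointing down it reaches from about 0.25 to 0.725 m from the base axis. Payload 4 kg.
Tool frame: the origin (TCP) lies midway between the tips of the shut fingers; the grasp point (between the pads) lies bot.tcp_to_grasp behind it (bot.tcp_to_grasp is the distance from the TCP to the grasp point, in m); z points along the fingers, y is the line along which they close (so a half turn about z gives the same grasp; the last joint's range is limited). The gripper opens to 85 mm and grips with 20 to 120 N. Pads are 22 mm wide; open, the fingers measure 114 mm over their backs; the gripper's body (76 mm by 85 mm) begins 54 mm behind the grasp point. The pads swing forward as they close: fully open they stand 13 mm farther back than shut.
Start: joints at [1.208, 0.241, 0.005, 1.335, 0, 1.571], TCP at [0.177, 0.467, 0.208] pointing down, gripper open.
Joint ranges: [-2.72, 2.72], [-1.05, 1.87], [-1.09, 1.28], [-1.99, 2.15], [-1.42, 1.44], [-3.14, 3.14]. Speed limits (rad/s): [2.79, 2.79, 3.14, 3.14, 3.14, 3.14].

INTERFACE

Orientations are given as a unit quaternion [x, y, z, w].
In Python, from workcell import readout, camera, bot gives the robot as it stands. The module is installed in compiled form; this text tells all that it offers.
- The arm moves only by the tool jog_arm, never from a script. Its argument "motion" is a list of rows, each an object of numbers: "x", "y", "z": the shift along the tool's x, y, z in mm; "spin": the turn about the tool's z in degrees; "fingers": the closure, from -1 (fully open) to 1 (shut). A call has 1 to 8 rows; each row is the pose to reach, as a shift and turn from the pose commanded when the call began, along the tool's axes at that moment; what a row does not reach only later rows make up. A row lasts 1/8 s, in which the tool goes at most 62.5 mm and 10.7 degrees, less where a joint would pass 70% of its speed; a pose out of reach is approached as far as the arm can. A call with a gripper value outside its range is refused whole. The fingers move at their own pace and stop on an object; the grip force is fixed at half the most. Time passes only in rows, so rows that repeat a pose let the fingers close. It gives the time, the measured TCP pose, the force, the opening and the grip force at its end, in the units of the state.
- readout.get_obs(): the state, without advancing time (a new reading comes with each control period).
- camera(name): name is "side" or "top" or "wrist"; returns a dict with "pixels" (400x640x3 uint8, red, green, blue), "K" (3x3 intrinsics, pixels), "dist" ([k1, k2, p1, p2, k3] as OpenCV has them; the pictures are not rectified), "rvec" (rotation vector, rad) and "tvec" (3), from world to camera coordinates, as OpenCV has them. Camera axes: x right, y down, z forward; pixel columns grow to the right and rows downward; lengths in m; the calibration is good to about 2 mm. A picture is of the moment at which its call begins. There is no depth.
- bot.job_done(): hands the job in; it is judged then, once.
The state is a dict: "clock": time; "joint_pos": joint angles; "joint_vel": joint speeds; "tau": joint torques, N m; "eef_pos": TCP position; "tool_rot": TCP orientation; "ft_force": force on the tool from outside, world axes, zero at the start; "ft_torque": the same for the moment, N m; "grip_width": finger opening in m; "grasp_force": force on a finger pad.
Only numpy, scipy, OpenCV 4.12 (cv2) and the standard library are available. Lean on these libraries where they do the work, as an engineer would, in place of code of your own. Each camera call takes 0.05 s, during which the arm holds its last target. There are 200 camera calls.

## Working session

There is one attempt and no reset: what is moved stays moved. The work goes in short steps, Python scripts to look and compute and a tool call to move; the robot and the scene stay as the last step left them, time stands still between calls to the robot, and variables do not carry over. Pictures are saved under pics/ and viewed, at most 10 in all, crops included, and the job is handed in when it is done.

Besides the shell and the picture viewer there is one more tool, called after "Emit:" as name([rows], argument=value, ...), one row to a line, values as JSON. jog_arm: Moves the arm, as the interface text tells. Its arguments: {"type":"object","properties":{"motion":{"type":"array"}},"required":["motion"]}

```bash
mkdir -p pics
python3 - <<'E'
from workcell import readout, camera, bot
import cv2,pickle
o=readout.get_obs()
print(o, bot.tcp_to_grasp)
d={}
for n in("top","side","wrist"):
    c=camera(n); d[n]=c; cv2.imwrite(f"pics/{n}0.png",c["pixels"][:,:,::-1])
pickle.dump(d,open("c0.pkl","wb"))
E
```

```text
{'clock': 0.0, 'joint_pos': array([ 1.20800701e+00,  2.41406263e-01,  3.72957948e-03,  1.33520483e+00,
       -2.59946310e-05,  1.57076671e+00]), 'joint_vel': array([-0.000109  , -0.00126221, -0.00020206,  0.00018303, -0.00102895,
        0.00120033]), 'tau': array([ 1.35605365e-03, -3.72314072e+01,  2.52410227e+01,  1.68112462e-02,
        6.37113726e-05,  2.16351715e-06]), 'eef_pos': array([0.17720792, 0.46681548, 0.20671841]), 'tool_rot': array([ 1.80386852e-01,  9.83595189e-01, -1.02782732e-03, -1.75316149e-04]), 'ft_force': array([-0.16834944,  0.21466863,  0.13214616]), 'ft_torque': array([-0.01876914,  0.05853217, -0.02139957]), 'grasp_force': 0.0, 'grip_width': 0.08558452887885648} 0.0187
```

View pics/top0.png

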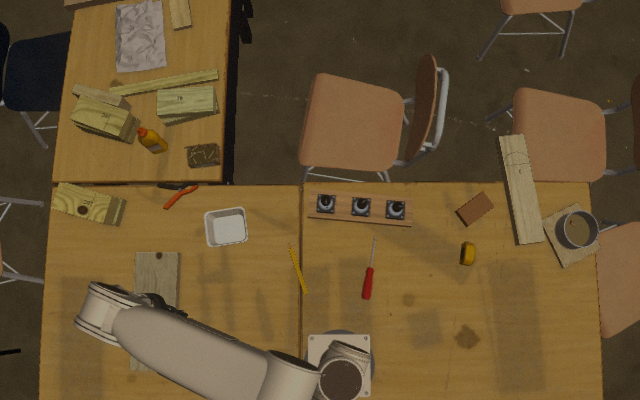

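View pics/side0.png

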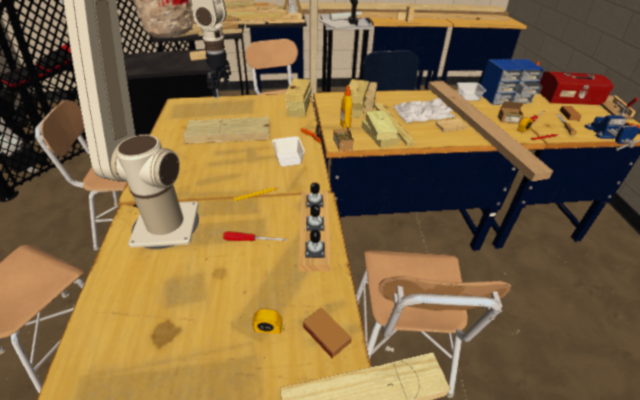

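The top view shows the knobs near (326,203), (361,206) and (396,209), and the tub near (226,227). I'll enlarge both areas.

```bash
cat > h.py <<'E'
import numpy as np,cv2
def ray(c,u,v,z):
    "world point at height z seen at pixel u,v"
    p=cv2.undistortPoints(np.array([[[u,v]]],float),c["K"],c["dist"])[0,0]
    R,_=cv2.Rodrigues(np.array(c["rvec"],float)); o=-R.T@np.ravel(c["tvec"]); d=R.T@np.array([p[0],p[1],1])
    return o+d*(z-o[2])/d[2]
def proj(c,P):
    return cv2.projectPoints(np.array(P,float).reshape(-1,3),np.array(c["rvec"],float),np.array(c["tvec"],float),c["K"],c["dist"])[0][:,0]
E
python3 - <<'E'
import pickle,cv2,numpy as np
from h import *
d=pickle.load(open("c0.pkl","rb"));c=d["top"];im=c["pixels"][:,:,::-1]
a=cv2.resize(im[185:235,300:420],None,fx=6.66,fy=6.66,interpolation=cv2.INTER_CUBIC)
b=cv2.resize(im[200:255,195:255],None,fx=4.5,fy=4.5,interpolation=cv2.INTER_CUBIC)
out=np.zeros((590,800,3),np.uint8);out[:a.shape[0],:a.shape[1]]=a;out[340:340+b.shape[0],:b.shape[1]]=b
cv2.imwrite("pics/crop0.png",out)
for u,v in((326,203),(361,206),(396,209)):print(ray(c,u,v,.101))
print(ray(c,226,227,.06),a.shape,b.shape)
E
```

```text
[0.48741235 0.03792049 0.101     ]
[ 0.47773303 -0.06785125  0.101     ]
[ 0.46803358 -0.17361219  0.101     ]
[0.4203889  0.34917502 0.06      ] (333, 799, 3) (248, 270, 3)
```

View pics/crop0.png

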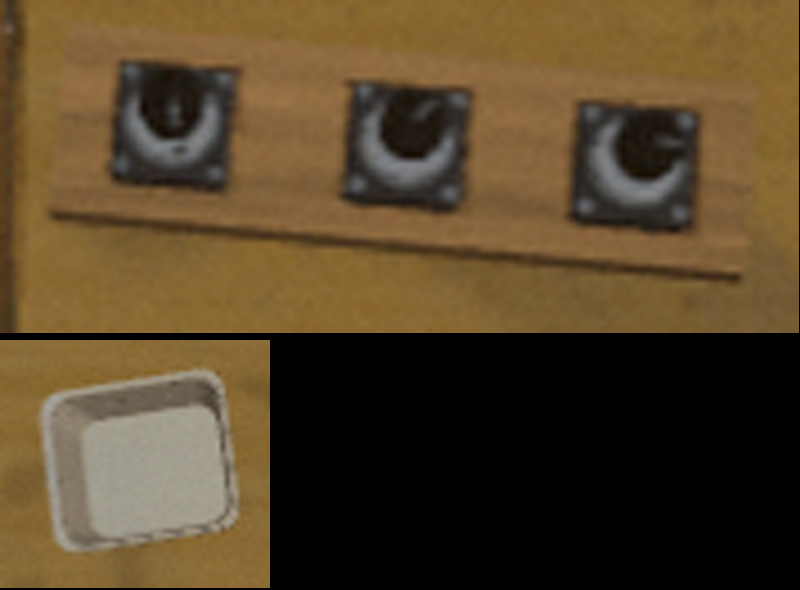

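The crop shows housing-top centres at (175,126), (406,145) and (635,165), and knob tops at (170,103), (412,122) and (650,143). The tub rim centre is at (140,461) and its floor centre at (155,472). Next I'll turn these into positions.

Run:
```python
import pickle,numpy as np
from h import *
np.set_printoptions(precision=4,suppress=True)
c=pickle.load(open("c0.pkl","rb"))["top"]
A=lambda u,v,z:ray(c,300+u/6.66-.4,185+v/6.66-.4,z)
B=lambda u,v,z:ray(c,195+u/4.5-.4,200+(v-340)/4.5-.4,z)
for h,k in(((175,126),(170,103)),((406.5,145.5),(412,122)),((635.5,165.5),(650,143))):
    print(A(*h,.045)[:2],A(*k,.101)[:2])
print("rack edge",A(52,215,.03),A(740,278,.03))
r=[B(*p,.06)[:2] for p in((42,398),(218,370),(238,525),(62,552))];f=[B(*p,.003)[:2] for p in((80,418),(220,405),(227,525),(95,540))]
print(np.mean(r,0),np.mean(f,0),r,[np.linalg.norm(r[i]-r[i-1]) for i in range(4)])
from scipy.spatial.transform import Rotation as R
q=np.array([.180387,.983595,-.001,-.0002]);print(R.from_quat(q).as_matrix())
```

```text
[0.4962 0.0388] [0.4965 0.0405]
[ 0.4864 -0.0701] [ 0.4872 -0.0694]
[ 0.4763 -0.1779] [ 0.477  -0.1775]
rack edge [0.4563 0.0973 0.03  ] [ 0.4247 -0.2279  0.03  ]
[0.4221 0.3504] [0.4222 0.3508] [array([0.4663, 0.4209]), array([0.4857, 0.2975]), array([0.3777, 0.2807]), array([0.3588, 0.4026])] [np.float64(0.10898656186792832), np.float64(0.12497500422161449), np.float64(0.10930372298118332), np.float64(0.12330864775119699)]
[[-0.9349  0.3549 -0.0008]
 [ 0.3549  0.9349 -0.0019]
 [ 0.     -0.002  -1.    ]]
```

Spacing, rim size and heights all check out. I'll move to hover over hole 0.

Emit:
jog_arm([
  {"x":-55,"y":-35},
  {"x":-110,"y":-70},
  {"x":-165,"y":-105},
  {"x":-220,"y":-140},
  {"x":-275,"y":-175},
  {"x":-330,"y":-210},
  {"x":-385,"y":-245},
  {"x":-440,"y":-280},
])

```text
validation failed for argument at $.mo...
```

```bash
cat >> h.py <<'E'
def togo(o,x,y,z=None):
    from scipy.spatial.transform import Rotation as R
    M=R.from_quat(o["tool_rot"]).as_matrix(); p=o["eef_pos"]
    return 1000*M.T@(np.array([x,y,p[2] if z is None else z])-p)
E
python3 - <<'E'
from workcell import readout, camera
from h import *
np.set_printoptions(precision=4,suppress=True)
o=readout.get_obs();print(o["joint_pos"],o["eef_pos"],o["ft_torque"],togo(o,.4963,.0395))
c=camera("wrist");cv2.imwrite("pics/w1.png",c["pixels"][:,:,::-1]);import pickle;pickle.dump(c,open("w1.pkl","wb"))
print(proj(c,[[.4963,.0395,.101],[.4963,.0395,.045]]))
E
```

```text
[1.208  0.2412 0.004  1.3352 0.     1.5708] [0.1773 0.467  0.2069] [0.015  0.0305 0.0079] [-449.9921 -286.4043    0.4409]
[[105.3436 518.4029]
 [130.7144 469.8748]]
```

View pics/w1.png

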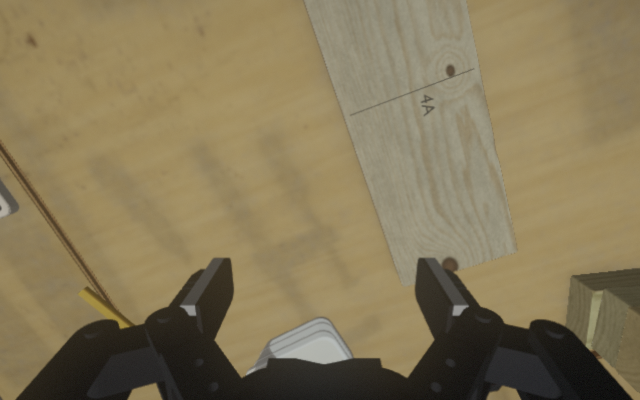

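The move was refused, so the arm hasn't moved: the picture shows the start view, with the tub at the bottom (310,340). I'll retry with every key given in each row.

Emit:
jog_arm([
  {"x":-55,"y":-35,"z":0,"spin":0,"fingers":-1},
  {"x":-110,"y":-70,"z":0,"spin":0,"fingers":-1},
  {"x":-165,"y":-105,"z":0,"spin":0,"fingers":-1},
  {"x":-220,"y":-140,"z":0,"spin":0,"fingers":-1},
  {"x":-275,"y":-175,"z":0,"spin":0,"fingers":-1},
  {"x":-330,"y":-210,"z":0,"spin":0,"fingers":-1},
  {"x":-385,"y":-245,"z":0,"spin":0,"fingers":-1},
  {"x":-440,"y":-280,"z":0,"spin":0,"fingers":-1},
])

```text
clock: 1.2
eef_pos: [0.4775, 0.065, 0.2077]
tool_rot: [0.18, 0.984, 0.0, 0.0]
ft_force: [0.7, 1.4, 0.6]
grip_width: 0.0853
grasp_force: 0.0
```

Run:
```python
from workcell import readout, camera
from h import *
np.set_printoptions(precision=4,suppress=True)
o=readout.get_obs();print(o["joint_pos"],o["eef_pos"],o["ft_torque"],togo(o,.4963,.0395))
```

```text
[ 0.135   0.2044 -0.0414  1.3245  0.0003  0.498 ] [0.4775 0.065  0.2077] [ 0.0134 -0.0109  0.0167] [-26.6038 -17.1254  -0.0015]
```

Emit:
jog_arm([
  {"x":-15,"y":-10,"z":0,"spin":0,"fingers":-1},
  {"x":-26.5,"y":-17,"z":0,"spin":0,"fingers":-1},
  {"x":-26.5,"y":-17,"z":0,"spin":0,"fingers":-1},
  {"x":-26.5,"y":-17,"z":0,"spin":0,"fingers":-1},
])

```text
clock: 1.7
eef_pos: [0.4946, 0.0427, 0.2076]
tool_rot: [0.179, 0.984, 0.0, -0.0]
ft_force: [-0.3, 0.3, 0.7]
grip_width: 0.0854
grasp_force: 0.0
```

Run:
```python
from workcell import readout, camera
from h import *
np.set_printoptions(precision=4,suppress=True)
o=readout.get_obs();print(o["joint_pos"],o["eef_pos"],o["ft_torque"],togo(o,.4963,.0395))
c=camera("wrist");cv2.imwrite("pics/w2.png",c["pixels"][:,:,::-1]);import pickle;pickle.dump(c,open("w2.pkl","wb"))
K=np.array([[.4963,.0395],[.4868,-.0697],[.4767,-.1777]])
for x,y in K: print(proj(c,[[x,y,.101],[x,y,.045]]).ravel())
```

```text
[ 0.0859  0.2339 -0.0036  1.3337  0.0004  0.4467] [0.4946 0.0427 0.2076] [-0.0327 -0.0045 -0.0043] [-2.7098 -2.4001 -0.0019]
[320.9935 192.9154 321.4619 177.8648]
[207.5347 223.2798 225.4411 203.9382]
[100.6506 251.1337 134.3864 227.9885]
```

View pics/w2.png

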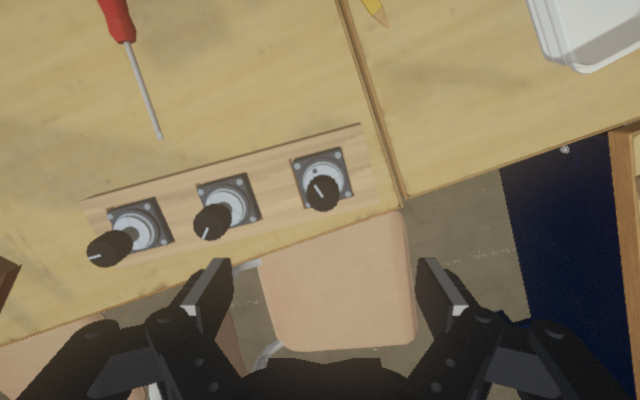

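The wrist view shows the knobs at (322,192), (211,222) and (108,248), which matches the predictions. I'll refine them by fitting a knob-cylinder silhouette to the dark pixels.

```bash
cat >> h.py <<'E'
from scipy.optimize import minimize
def knob(c,x0,y0,zb=.073,zt=.101,thr=45):
    "fit knob cylinder silhouette to dark pixels; returns x,y,IoU"
    g=c["pixels"].max(2); S=4
    u,v=proj(c,[[x0,y0,.087]])[0].astype(int); a,b=max(u-45,0),max(v-40,0)
    w=g[b:v+40,a:u+45]; dark=cv2.morphologyEx((w<thr).astype(np.uint8),cv2.MORPH_CLOSE,np.ones((5,5)))
    D=cv2.GaussianBlur(dark.astype(np.float32),(0,0),.7); t=np.linspace(0,2*np.pi,40)
    def f(p):
        pts=np.concatenate([np.c_[p[0]+.015*np.cos(t),p[1]+.015*np.sin(t),np.full(40,z)] for z in(zb,zt)])
        q=cv2.convexHull((proj(c,pts)-[a,b]).astype(np.float32))
        m=np.zeros((w.shape[0]*S,w.shape[1]*S),np.float32); cv2.fillConvexPoly(m,np.round(((q+.5)*S-.5)*16).astype(int),1.,shift=4)
        m=cv2.GaussianBlur(cv2.resize(m,w.shape[::-1],interpolation=cv2.INTER_AREA),(0,0),.7)
        return 1-np.minimum(m,D).sum()/np.maximum(m,D).sum()
    r=minimize(f,[x0,y0],method="Nelder-Mead",options=dict(initial_simplex=[[x0,y0],[x0+.004,y0],[x0,y0+.004]],xatol=1e-5,fatol=1e-5))
    return *r.x.round(4),round(1-r.fun,3)
E
python3 - <<'E'
import pickle
from h import *
w=pickle.load(open("w2.pkl","rb"));t=pickle.load(open("c0.pkl","rb"))["top"]
for x,y in [[.4963,.0395],[.4868,-.0697],[.4767,-.1777]]:
    print([knob(w,x,y,thr=h) for h in(35,45,55)],knob(t,x,y))
E
```

```text
[(np.float64(0.4963), np.float64(0.0395), np.float64(0.0)), (np.float64(0.4963), np.float64(0.0395), np.float64(0.0)), (np.float64(0.4963), np.float64(0.0395), np.float64(0.0))] (np.float64(0.4997), np.float64(0.0401), np.float64(0.358))
[(np.float64(0.4868), np.float64(-0.0697), np.float64(0.0)), (np.float64(0.4868), np.float64(-0.0697), np.float64(0.0)), (np.float64(0.4868), np.float64(-0.0697), np.float64(0.0))] (np.float64(0.4896), np.float64(-0.0712), np.float64(0.223))
[(np.float64(0.4767), np.float64(-0.1777), np.float64(0.0)), (np.float64(0.4767), np.float64(-0.1777), np.float64(0.0)), (np.float64(0.4767), np.float64(-0.1777), np.float64(0.0))] (np.float64(0.4777), np.float64(-0.1783), np.float64(0.309))
```

```bash
python3 - <<'E'
import pickle
from h import *
w=pickle.load(open("w2.pkl","rb"));g=w["pixels"].max(2)
print(g[176:212:3,300:350:3])
print(proj(w,[[.4963,.0395,.087]]))
t=[80,90,100]
E
sed -i 's/astype(int),1.,shift=4/astype(np.int32),1.0,shift=4/' h.py
python3 - <<'E'
import pickle
from h import *
w=pickle.load(open("w2.pkl","rb"))
for x,y in [[.4963,.0395],[.4868,-.0697],[.4767,-.1777]]:
    print([tuple(map(float,knob(w,x,y,thr=h))) for h in(45,60,75,90)])
E
```

```text
[[103 140 183 188 186 142  88  74  74  81 121 189 187 174 152 100 126]
 [103 153 186 187 127  71  74  72  74  73  72  86 181 184 157 102  98]
 [102 156 188 144  75  72  74  75  74  74  73  71 148 185 163 103  94]
 [102 150 182  79  76 161  76  76  77  76  75  73  72 183 157 101  99]
 [101 116 155  76  77 146 130  76  75  75  76  75  72 165 131  99 103]
 [108 104 111  77  76  80 175  87  76  77  76  74  74 117 105 107 131]
 [125 100  85  75  76  76  92 173  77  75  77  76  77  81 102 141 159]
 [164 104  86  78  78  76  76 124  77  76  75  76  77  93 101 107 141]
 [186 109 102  78  78  76  76  77  77  78  77  77  76 146 177 185 185]
 [195 126 137  92  76  77  78  77  77  77  76  75  97 184 183 183 185]
 [189 151 132 154  79  77  77  78  77  79  77  84 170 187 188 189 190]
 [186 178 177 186 183 108  78  77  77  78 111 182 191 190 191 192 192]]
[[321.12632124 188.64899653]]
[(0.4963, 0.0395, 0.0), (0.4963, 0.0395, 0.0), (0.494, 0.0447, 0.218), (0.4994, 0.0398, 0.797)]
[(0.4868, -0.0697, 0.0), (0.4868, -0.0697, 0.0), (0.4897, -0.0694, 0.766), (0.4893, -0.0697, 0.639)]
[(0.4767, -0.1777, 0.0), (0.4767, -0.1777, 0.0), (0.4796, -0.1769, 0.79), (0.4794, -0.1774, 0.765)]
```

The knob fits agree with the top camera in y but differ by about 3 mm in x. That could be a fixed wrist-camera offset, so I'll view the middle knob from two opposite spins, which cancels it.

Emit:
jog_arm([
  {"x":-9,"y":-27,"z":0,"spin":-10,"fingers":-1},
  {"x":-18,"y":-54,"z":0,"spin":-20,"fingers":-1},
  {"x":-26,"y":-80,"z":0,"spin":-30,"fingers":-1},
  {"x":-34,"y":-107,"z":0,"spin":-40,"fingers":-1},
  {"x":-34,"y":-107,"z":0,"spin":-50,"fingers":-1},
  {"x":-34,"y":-107,"z":0,"spin":-60,"fingers":-1},
  {"x":-34,"y":-107,"z":0,"spin":-70,"fingers":-1},
  {"x":-34,"y":-107,"z":0,"spin":-70,"fingers":-1},
])

```text
clock: 2.75
eef_pos: [0.4889, -0.0696, 0.2078]
tool_rot: [-0.416, 0.909, 0.0, 0.0]
ft_force: [0.7, 0.9, -0.4]
grip_width: 0.085
grasp_force: 0.0
```

```bash
cat > look.py <<'E'
import sys,pickle
from workcell import readout, camera
from h import *
np.set_printoptions(precision=4,suppress=True)
o=readout.get_obs();print(o["joint_pos"],o["eef_pos"],o["tool_rot"],abs(o["joint_vel"]).max())
c=camera("wrist");cv2.imwrite(f"pics/{sys.argv[1]}.png",c["pixels"][:,:,::-1]);pickle.dump(c,open(sys.argv[1]+".pkl","wb"))
for x,y in [[.4978,.0395],[.488,-.0697],[.478,-.1777]]:
    print(proj(c,[[x,y,.087]])[0],[tuple(map(float,knob(c,x,y,thr=h))) for h in(82,86,90)])
E
python3 look.py a1
```

```text
[-0.1415  0.2281 -0.0106  1.3318  0.0002 -1.0001] [ 0.4889 -0.0696  0.2078] [-0.4162  0.9093  0.      0.0001] 0.04579646515947479
[385.5301 268.1482] [(0.4998, 0.0383, 0.555), (0.4997, 0.0384, 0.554), (0.4996, 0.0381, 0.532)]
[323.3785 184.3325] [(0.4891, -0.0717, 0.808), (0.4888, -0.072, 0.875), (0.489, -0.0719, 0.878)]
[249.681   84.3071] [(0.4788, -0.1787, 0.883), (0.4792, -0.179, 0.805), (0.479, -0.1789, 0.747)]
```

Emit:
jog_arm([
  {"x":0,"y":0,"z":0,"spin":10.5,"fingers":-1},
  {"x":0,"y":0,"z":0,"spin":21,"fingers":-1},
  {"x":0,"y":0,"z":0,"spin":31.5,"fingers":-1},
  {"x":0,"y":0,"z":0,"spin":42,"fingers":-1},
  {"x":0,"y":0,"z":0,"spin":52.5,"fingers":-1},
  {"x":0,"y":0,"z":0,"spin":63,"fingers":-1},
  {"x":0,"y":0,"z":0,"spin":73.5,"fingers":-1},
  {"x":0,"y":0,"z":0,"spin":84,"fingers":-1},
])

```text
clock: 3.8
eef_pos: [0.489, -0.0701, 0.2077]
tool_rot: [0.303, 0.953, 0.0, 0.0]
ft_force: [-0.6, -0.2, 0.1]
grip_width: 0.085
grasp_force: 0.0
```

Emit:
jog_arm([
  {"x":0,"y":0,"z":0,"spin":10.5,"fingers":-1},
  {"x":0,"y":0,"z":0,"spin":21,"fingers":-1},
  {"x":0,"y":0,"z":0,"spin":31.5,"fingers":-1},
  {"x":0,"y":0,"z":0,"spin":42,"fingers":-1},
  {"x":0,"y":0,"z":0,"spin":52.5,"fingers":-1},
  {"x":0,"y":0,"z":0,"spin":63,"fingers":-1},
  {"x":0,"y":0,"z":0,"spin":73.5,"fingers":-1},
  {"x":0,"y":0,"z":0,"spin":84,"fingers":-1},
])

```text
clock: 4.8
eef_pos: [0.489, -0.0701, 0.2077]
tool_rot: [0.863, 0.506, 0.0, -0.0]
ft_force: [0.4, 0.6, -0.2]
grip_width: 0.0858
grasp_force: 0.0
```

Emit:
jog_arm([
  {"x":0,"y":0,"z":0,"spin":6,"fingers":-1},
  {"x":0,"y":0,"z":0,"spin":12,"fingers":-1},
  {"x":0,"y":0,"z":0,"spin":12,"fingers":-1},
  {"x":0,"y":0,"z":0,"spin":12,"fingers":-1},
])

```text
clock: 5.3
eef_pos: [0.4891, -0.0703, 0.2076]
tool_rot: [0.909, 0.417, 0.0, -0.0]
ft_force: [0.7, 0.5, -0.3]
grip_width: 0.0857
grasp_force: 0.0
```

```bash
python3 look.py a2
```

```text
[-0.1429  0.2289 -0.0101  1.3317  0.      2.1389] [ 0.4891 -0.0703  0.2076] [ 0.909   0.4168  0.     -0.    ] 0.003353335531789614
[248.7086  83.576 ] [(0.5002, 0.0389, 0.905), (0.5003, 0.039, 0.918), (0.5002, 0.0392, 0.903)]
[323.4314 184.6233] [(0.4904, -0.0703, 0.839), (0.4906, -0.0702, 0.844), (0.4904, -0.0703, 0.822)]
[384.5893 267.7868] [(0.48, -0.1779, 0.532), (0.48, -0.1777, 0.505), (0.4801, -0.1776, 0.489)]
```

Run:
```python
from workcell import readout
from h import *
o=readout.get_obs();print(togo(o,.4897,-.0711,.0675),o["ft_torque"])
```

```text
[-1.23664148e-01  8.98299582e-01  1.40151381e+02] [0.02544626 0.00125201 0.02604209]
```

Emit:
jog_arm([
  {"x":0,"y":1,"z":40,"spin":0,"fingers":-0.5},
  {"x":0,"y":1,"z":80,"spin":0,"fingers":-0.2},
  {"x":0,"y":1,"z":115,"spin":0,"fingers":0},
  {"x":0,"y":1,"z":135,"spin":0,"fingers":0},
  {"x":0,"y":1,"z":140,"spin":0,"fingers":0},
  {"x":0,"y":1,"z":140,"spin":0,"fingers":0.1},
  {"x":0,"y":1,"z":140,"spin":0,"fingers":0.15},
  {"x":0,"y":1,"z":140,"spin":0,"fingers":0.15},
])

```text
clock: 6.35
eef_pos: [0.4907, -0.0714, 0.0686]
tool_rot: [0.909, 0.416, 0.001, 0.001]
ft_force: [1.0, -0.1, 0.5]
grip_width: 0.0358
grasp_force: 0.0
```

Run:
```python
from workcell import readout,camera
from h import *
o=readout.get_obs();print(o)
c=camera("wrist")["pixels"];cv2.imwrite("pics/g1.png",cv2.resize(c[120:400,160:480,::-1],None,fx=2,fy=2))
```

```text
{'clock': 6.35, 'joint_pos': array([-1.44455899e-01,  3.38516346e-01, -2.44457313e-01,  9.85724200e-01,
       -6.67840932e-07,  2.13813215e+00]), 'joint_vel': array([-0.00036093,  0.00222774, -0.00570092, -0.00075338, -0.00123625,
       -0.0001839 ]), 'tau': array([ 1.65407582e-03, -3.84552956e+01,  2.18724918e+01, -8.94751400e-03,
        1.84358255e-04, -2.60138913e-04]), 'eef_pos': array([ 0.49071001, -0.0713834 ,  0.06861485]), 'tool_rot': array([9.09172612e-01, 4.16418133e-01, 8.80921161e-04, 5.69972348e-04]), 'ft_force': array([ 0.95724447, -0.13040405,  0.48283785]), 'ft_torque': array([0.00207093, 0.00819804, 0.02998298]), 'grasp_force': 0.0, 'grip_width': 0.03582540692775034}
```

View pics/g1.png

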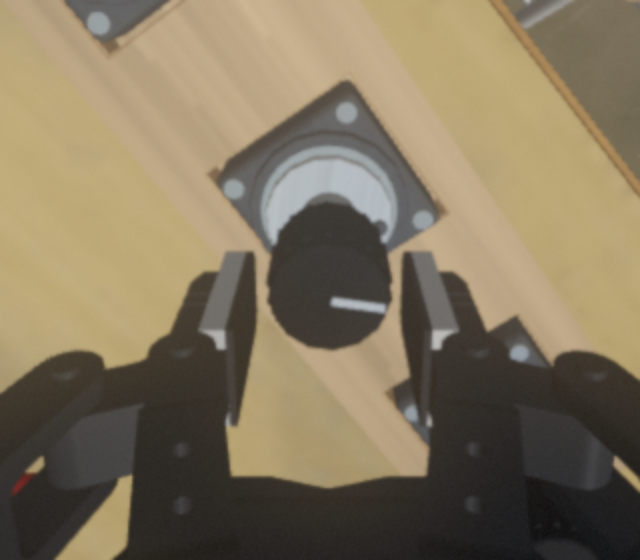

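The knob spans columns 268 to 391, centred at 329. The pads stand at 255 and 402, also centred at 329, so the gripper is centred. Closing now.

Emit:
jog_arm([
  {"x":0,"y":0,"z":0,"spin":0,"fingers":0.2},
  {"x":0,"y":0,"z":0,"spin":0,"fingers":0.25},
  {"x":0,"y":0,"z":0,"spin":0,"fingers":0.3},
  {"x":0,"y":0,"z":0,"spin":0,"fingers":0.35},
  {"x":0,"y":0,"z":0,"spin":0,"fingers":0.4},
  {"x":0,"y":0,"z":0,"spin":0,"fingers":0.4},
])

```text
clock: 7.15
eef_pos: [0.4905, -0.0716, 0.0681]
tool_rot: [0.909, 0.416, 0.001, 0.001]
ft_force: [0.9, -2.0, 3.6]
grip_width: 0.0271
grasp_force: 58.7
```

```bash
cat > st.py <<'E'
from workcell import readout
import numpy as np
np.set_printoptions(precision=4,suppress=True)
o=readout.get_obs()
for k in("clock","joint_pos","eef_pos","ft_force","ft_torque","grip_width","grasp_force"):print(k,o[k])
E
python3 st.py
```

```text
clock 7.15
joint_pos [-0.1447  0.3392 -0.2449  0.9852 -0.0005  2.1382]
eef_pos [ 0.4905 -0.0716  0.0681]
ft_force [ 0.932  -1.9862  3.5845]
ft_torque [-0.4319 -0.1848 -0.0299]
grip_width 0.027129923500746306
grasp_force 58.69976188056171
```

Emit:
jog_arm([
  {"x":0,"y":0,"z":0,"spin":-6,"fingers":0.4},
  {"x":0,"y":0,"z":0,"spin":-12,"fingers":0.4},
  {"x":0,"y":0,"z":0,"spin":-18,"fingers":0.4},
  {"x":0,"y":0,"z":0,"spin":-24,"fingers":0.4},
  {"x":0,"y":0,"z":0,"spin":-30,"fingers":0.4},
  {"x":0,"y":0,"z":0,"spin":-36,"fingers":0.4},
  {"x":0,"y":0,"z":0,"spin":-36,"fingers":0.4},
])

```text
clock: 8.02
eef_pos: [0.4906, -0.0716, 0.0682]
tool_rot: [0.736, 0.676, 0.0, 0.001]
ft_force: [2.0, -2.7, 4.3]
grip_width: 0.0266
grasp_force: 58.8
```

```bash
python3 st.py
```

```text
clock 8.025
joint_pos [-0.1446  0.3392 -0.2448  0.985  -0.0005  1.5111]
eef_pos [ 0.4906 -0.0716  0.0682]
ft_force [ 1.9969 -2.7394  4.2993]
ft_torque [-0.5252 -0.2624 -0.0179]
grip_width 0.026613953523872025
grasp_force 58.761889095185325
```

Torque about z is about 0, so the middle unit runs free. I'll finish its quarter turn.

Emit:
jog_arm([
  {"x":0,"y":0,"z":0,"spin":-9,"fingers":0.4},
  {"x":0,"y":0,"z":0,"spin":-18,"fingers":0.4},
  {"x":0,"y":0,"z":0,"spin":-27,"fingers":0.4},
  {"x":0,"y":0,"z":0,"spin":-36,"fingers":0.4},
  {"x":0,"y":0,"z":0,"spin":-45,"fingers":0.4},
  {"x":0,"y":0,"z":0,"spin":-54,"fingers":0.4},
  {"x":0,"y":0,"z":0,"spin":-54,"fingers":0.4},
  {"x":0,"y":0,"z":0,"spin":-54,"fingers":0.4},
])

```text
clock: 9.02
eef_pos: [0.4908, -0.0716, 0.0681]
tool_rot: [0.351, 0.937, 0.0, 0.001]
ft_force: [1.9, -2.3, 5.5]
grip_width: 0.0267
grasp_force: 58.8
```

```bash
python3 st.py
```

```text
clock 9.025
joint_pos [-0.1445  0.3393 -0.2447  0.9848 -0.0004  0.5717]
eef_pos [ 0.4908 -0.0716  0.0681]
ft_force [ 1.8667 -2.2913  5.4773]
ft_torque [-0.6516 -0.3857 -0.0249]
grip_width 0.026706773689647526
grasp_force 58.80334325716831
```

Emit:
jog_arm([
  {"x":0,"y":0,"z":0,"spin":0,"fingers":0.2},
  {"x":0,"y":0,"z":0,"spin":0,"fingers":0},
  {"x":0,"y":0,"z":0,"spin":0,"fingers":-0.2},
  {"x":0,"y":0,"z":-15,"spin":0,"fingers":-0.3},
  {"x":0,"y":0,"z":-40,"spin":0,"fingers":-0.3},
  {"x":0,"y":0,"z":-70,"spin":0,"fingers":-0.3},
  {"x":0,"y":0,"z":-70,"spin":0,"fingers":-0.3},
])

```text
clock: 9.9
eef_pos: [0.4922, -0.0715, 0.141]
tool_rot: [0.349, 0.937, 0.001, 0.003]
ft_force: [0.4, 0.3, -0.3]
grip_width: 0.0557
grasp_force: 0.0
```

```bash
python3 st.py
python3 - <<'E'
from workcell import readout
from h import *
o=readout.get_obs();print(togo(o,.4995,.0382,.0675))
E
```

```text
clock 9.9
joint_pos [-0.1444  0.2699 -0.1342  1.1602  0.0001  0.5677]
eef_pos [ 0.4922 -0.0715  0.141 ]
ft_force [ 0.4141  0.3463 -0.3499]
ft_torque [-0.0214  0.013  -0.0483]
grip_width 0.05566232643610885
grasp_force 0.0
[66.58083461 87.57214554 73.48367413]
```

Next is unit 0.

Emit:
jog_arm([
  {"x":33,"y":44,"z":0,"spin":0,"fingers":-0.1},
  {"x":66,"y":88,"z":0,"spin":0,"fingers":-0.1},
  {"x":66,"y":88,"z":5,"spin":0,"fingers":-0.1},
  {"x":66,"y":88,"z":30,"spin":0,"fingers":-0.1},
  {"x":66,"y":88,"z":55,"spin":0,"fingers":0},
  {"x":66,"y":88,"z":70,"spin":0,"fingers":0.1},
  {"x":66,"y":88,"z":73,"spin":0,"fingers":0.15},
  {"x":66,"y":88,"z":73,"spin":0,"fingers":0.15},
])

```text
clock: 10.9
eef_pos: [0.4975, 0.0381, 0.0649]
tool_rot: [0.349, 0.937, -0.0, 0.0]
ft_force: [-0.1, -0.2, -0.1]
grip_width: 0.0362
grasp_force: 0.0
```

```bash
python3 st.py
cat > g.py <<'E'
import sys
from workcell import camera
from h import *
c=camera("wrist")["pixels"]; g=c.max(2)
cv2.imwrite(f"pics/{sys.argv[1]}.png",cv2.resize(c[120:400,160:480,::-1],None,fx=2,fy=2))
# knob top run: longest dark runs along rows through the knob
for v in(255,262,268):
    r="".join("#" if x<88 else "." for x in g[v,260:390]); print(v,r)
E
python3 g.py g2
```

```text
clock 10.9
joint_pos [ 0.0766  0.3497 -0.239   0.982  -0.0004  0.789 ]
eef_pos [0.4975 0.0381 0.0649]
ft_force [-0.0925 -0.2086 -0.0633]
ft_torque [-0.0145  0.0126  0.0759]
grip_width 0.03624482078989697
grasp_force 0.0
255 ....................#######..............##########################################################..########.....................
262 ########..........##########............#######.....###########################################################..........#########
268 ######..........############............##########..........#####################################################..........#######
```

Emit:
jog_arm([
  {"x":-2,"y":1.7,"z":-3,"spin":0,"fingers":0.15},
  {"x":-2,"y":1.7,"z":-3,"spin":0,"fingers":0.15},
  {"x":-2,"y":1.7,"z":-3,"spin":0,"fingers":0.15},
])

```text
clock: 11.32
eef_pos: [0.5002, 0.0385, 0.068]
tool_rot: [0.348, 0.937, 0.0, 0.0]
ft_force: [-0.4, 0.5, -0.4]
grip_width: 0.0365
grasp_force: 0.0
```

```bash
python3 st.py|sed -n 3p;python3 g.py g3
```

```text
eef_pos [0.5002 0.0385 0.068 ]
255 ....................#######.........#######....#################################################.....########.....................
262 ########..........##########........###########..........########################################....##########..........#########
268 ######..........############.......#####################..........##############################.....############..........#######
```

View pics/g3.png

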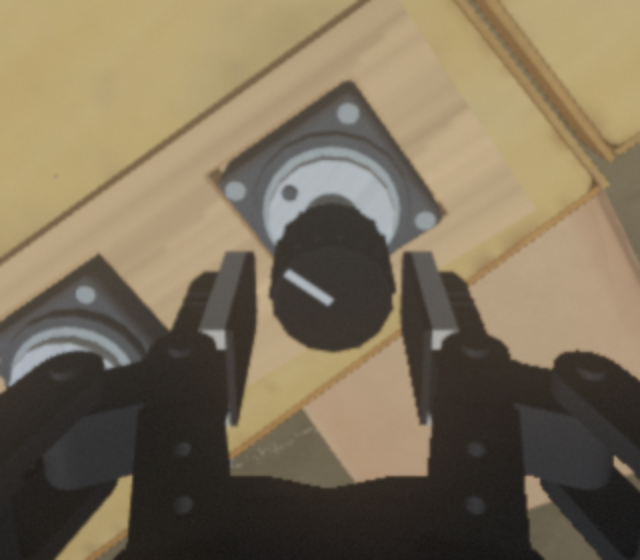

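The knob spans 272 to 395, centred at 333, against a pad centre of 329. It sits about 1 mm toward +y, so I'll correct that, close and turn.

Emit:
jog_arm([
  {"x":0,"y":1,"z":0,"spin":0,"fingers":0.15},
  {"x":0,"y":1,"z":0,"spin":0,"fingers":0.2},
  {"x":0,"y":1,"z":0,"spin":0,"fingers":0.25},
  {"x":0,"y":1,"z":0,"spin":0,"fingers":0.3},
  {"x":0,"y":1,"z":0,"spin":0,"fingers":0.35},
  {"x":0,"y":1,"z":0,"spin":0,"fingers":0.4},
  {"x":0,"y":1,"z":0,"spin":0,"fingers":0.4},
])

```text
clock: 12.25
eef_pos: [0.5007, 0.0392, 0.0679]
tool_rot: [0.348, 0.937, 0.0, 0.0]
ft_force: [-1.5, 1.1, 2.9]
grip_width: 0.0266
grasp_force: 58.9
```

```bash
python3 st.py
```

```text
clock 12.25
joint_pos [ 0.0782  0.3518 -0.2265  0.9921  0.      0.79  ]
eef_pos [0.5007 0.0392 0.0679]
ft_force [-1.462   1.0559  2.8566]
ft_torque [ 0.0208  0.2912 -0.012 ]
grip_width 0.026605098385403845
grasp_force 58.913536687614396
```

Emit:
jog_arm([
  {"x":0,"y":0,"z":0,"spin":6,"fingers":0.4},
  {"x":0,"y":0,"z":0,"spin":12,"fingers":0.4},
  {"x":0,"y":0,"z":0,"spin":18,"fingers":0.4},
  {"x":0,"y":0,"z":0,"spin":24,"fingers":0.4},
  {"x":0,"y":0,"z":0,"spin":30,"fingers":0.4},
  {"x":0,"y":0,"z":0,"spin":36,"fingers":0.4},
  {"x":0,"y":0,"z":0,"spin":36,"fingers":0.4},
])

```text
clock: 13.12
eef_pos: [0.501, 0.0394, 0.0679]
tool_rot: [0.621, 0.784, 0.0, 0.0]
ft_force: [-0.4, 0.3, 4.4]
grip_width: 0.0268
grasp_force: 58.9
```

```bash
python3 st.py
```

```text
clock 13.125
joint_pos [ 0.0783  0.352  -0.2263  0.9917  0.0003  1.4171]
eef_pos [0.501  0.0394 0.0679]
ft_force [-0.372   0.3011  4.4133]
ft_torque [ 0.1795  0.2248 -0.0038]
grip_width 0.02677952622476683
grasp_force 58.93544259597547
```

Unit 0 runs free too. Finish its turn, release and rise.

Emit:
jog_arm([
  {"x":0,"y":0,"z":0,"spin":9,"fingers":0.4},
  {"x":0,"y":0,"z":0,"spin":18,"fingers":0.4},
  {"x":0,"y":0,"z":0,"spin":27,"fingers":0.4},
  {"x":0,"y":0,"z":0,"spin":36,"fingers":0.4},
  {"x":0,"y":0,"z":0,"spin":45,"fingers":0.4},
  {"x":0,"y":0,"z":0,"spin":54,"fingers":0.4},
  {"x":0,"y":0,"z":0,"spin":54,"fingers":0.4},
  {"x":0,"y":0,"z":0,"spin":54,"fingers":0.4},
])

```text
clock: 14.12
eef_pos: [0.5014, 0.0393, 0.0679]
tool_rot: [0.909, 0.418, 0.001, 0.0]
ft_force: [1.8, 0.3, 3.7]
grip_width: 0.0272
grasp_force: 58.9
```

```bash
python3 st.py
```

```text
clock 14.125
joint_pos [ 0.0782  0.3521 -0.2261  0.9911  0.0001  2.3579]
eef_pos [0.5014 0.0393 0.0679]
ft_force [1.7834 0.3311 3.7361]
ft_torque [ 0.1978 -0.2217  0.0235]
grip_width 0.027164783429143687
grasp_force 58.906052919337526
```

Emit:
jog_arm([
  {"x":0,"y":0,"z":0,"spin":0,"fingers":0.2},
  {"x":0,"y":0,"z":0,"spin":0,"fingers":0},
  {"x":0,"y":0,"z":0,"spin":0,"fingers":-0.2},
  {"x":0,"y":0,"z":-15,"spin":0,"fingers":-0.3},
  {"x":0,"y":0,"z":-40,"spin":0,"fingers":-0.3},
  {"x":0,"y":0,"z":-70,"spin":0,"fingers":-0.3},
  {"x":0,"y":0,"z":-70,"spin":0,"fingers":-0.3},
])

```text
clock: 15.0
eef_pos: [0.5031, 0.0394, 0.1411]
tool_rot: [0.909, 0.416, 0.003, 0.001]
ft_force: [0.7, -0.6, 0.1]
grip_width: 0.0555
grasp_force: 0.0
```

```bash
python3 st.py
python3 - <<'E'
from workcell import readout
from h import *
o=readout.get_obs();print(togo(o,.4808,-.178,.068))
E
```

```text
clock 15.0
joint_pos [ 0.0782  0.2834 -0.1154  1.1652 -0.0001  2.3607]
eef_pos [0.5031 0.0394 0.1411]
ft_force [ 0.7474 -0.6474  0.0892]
ft_torque [-0.0194 -0.0763  0.043 ]
grip_width 0.055474663062861196
grasp_force 0.0
[-179.51591094  124.75073646   72.86638241]
```

Emit:
jog_arm([
  {"x":-45,"y":31,"z":0,"spin":0,"fingers":-0.1},
  {"x":-90,"y":62,"z":0,"spin":0,"fingers":-0.1},
  {"x":-135,"y":94,"z":0,"spin":0,"fingers":-0.1},
  {"x":-179.5,"y":124.5,"z":0,"spin":0,"fingers":-0.1},
  {"x":-179.5,"y":124.5,"z":0,"spin":0,"fingers":-0.1},
  {"x":-179.5,"y":124.5,"z":15,"spin":0,"fingers":0},
  {"x":-179.5,"y":124.5,"z":30,"spin":0,"fingers":0},
  {"x":-179.5,"y":124.5,"z":30,"spin":0,"fingers":0},
])

```text
clock: 16.0
eef_pos: [0.4761, -0.1761, 0.1053]
tool_rot: [0.909, 0.417, -0.002, -0.002]
ft_force: [-0.0, -0.4, 0.2]
grip_width: 0.0425
grasp_force: 0.0
```

```bash
python3 st.py;  python3 - <<'E'
from workcell import readout,camera
from h import *
o=readout.get_obs();print(togo(o,.4808,-.178,.068))
c=camera("wrist");print(proj(c,[[.4808,-.178,.101]]),[tuple(map(float,knob(c,.4808,-.178,thr=h))) for h in (82,88)])
E
```

```text
clock 16.0
joint_pos [-0.3544  0.3279 -0.1524  1.0953  0.0001  1.9261]
eef_pos [ 0.4761 -0.1761  0.1053]
ft_force [-0.0147 -0.3969  0.1585]
ft_torque [ 0.034  -0.0053 -0.0343]
grip_width 0.042481503468144804
grasp_force 0.0
[ 1.69535821  4.97767897 37.32314394]
[[333.25978428 234.00587223]] [(0.4805, -0.1784, 0.847), (0.4804, -0.1784, 0.843)]
```

Emit:
jog_arm([
  {"x":1.7,"y":5,"z":0,"spin":0,"fingers":0},
  {"x":1.7,"y":5,"z":0,"spin":0,"fingers":0},
  {"x":1.7,"y":5,"z":18,"spin":0,"fingers":0},
  {"x":1.7,"y":5,"z":34,"spin":0,"fingers":0.1},
  {"x":1.7,"y":5,"z":37,"spin":0,"fingers":0.15},
  {"x":1.7,"y":5,"z":37,"spin":0,"fingers":0.15},
  {"x":1.7,"y":5,"z":37,"spin":0,"fingers":0.15},
])

```text
clock: 16.92
eef_pos: [0.4832, -0.1803, 0.0714]
tool_rot: [0.909, 0.416, 0.001, 0.001]
ft_force: [0.1, -0.1, -0.5]
grip_width: 0.0361
grasp_force: 0.0
```

```bash
python3 st.py;python3 g.py g4
```

```text
clock 16.925
joint_pos [-0.3571  0.3709 -0.187   1.0113 -0.      1.9256]
eef_pos [ 0.4832 -0.1803  0.0714]
ft_force [ 0.1448 -0.0534 -0.5236]
ft_torque [ 0.0188  0.033  -0.0235]
grip_width 0.03605976865650957
grasp_force 0.0
255 .....................######...###########################################################............#######......................
262 #######............#########..############################################################...........#########............########
268 #####............########################################################################............###########............######
```

View pics/g4.png

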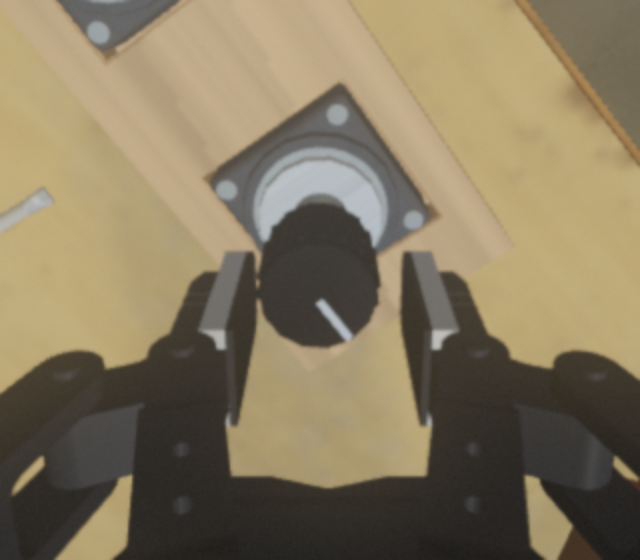

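The knob spans 259 to 379, centred at 319, about 2.4 mm toward −y. I'll correct that, lower 3 mm and close.

Emit:
jog_arm([
  {"x":0,"y":-2.4,"z":0,"spin":0,"fingers":0.15},
  {"x":0,"y":-2.4,"z":3,"spin":0,"fingers":0.15},
  {"x":0,"y":-2.4,"z":3,"spin":0,"fingers":0.2},
  {"x":0,"y":-2.4,"z":3,"spin":0,"fingers":0.25},
  {"x":0,"y":-2.4,"z":3,"spin":0,"fingers":0.3},
  {"x":0,"y":-2.4,"z":3,"spin":0,"fingers":0.35},
  {"x":0,"y":-2.4,"z":3,"spin":0,"fingers":0.4},
  {"x":0,"y":-2.4,"z":3,"spin":0,"fingers":0.4},
])

```text
clock: 17.98
eef_pos: [0.4812, -0.1787, 0.0681]
tool_rot: [0.909, 0.416, 0.0, 0.0]
ft_force: [-0.4, -0.4, 3.8]
grip_width: 0.0273
grasp_force: 58.9
```

```bash
python3 st.py
```

```text
clock 17.975
joint_pos [-0.3555  0.3704 -0.1978  1.0015 -0.0002  1.9273]
eef_pos [ 0.4812 -0.1787  0.0681]
ft_force [-0.4451 -0.4402  3.7999]
ft_torque [-0.1609 -0.009  -0.0442]
grip_width 0.027315399435842307
grasp_force 58.911852941382676
```

Emit:
jog_arm([
  {"x":0,"y":0,"z":0,"spin":-6,"fingers":0.4},
  {"x":0,"y":0,"z":0,"spin":-12,"fingers":0.4},
  {"x":0,"y":0,"z":0,"spin":-18,"fingers":0.4},
  {"x":0,"y":0,"z":0,"spin":-24,"fingers":0.4},
  {"x":0,"y":0,"z":0,"spin":-30,"fingers":0.4},
  {"x":0,"y":0,"z":0,"spin":-36,"fingers":0.4},
  {"x":0,"y":0,"z":0,"spin":-36,"fingers":0.4},
])

```text
clock: 18.85
eef_pos: [0.4808, -0.1787, 0.068]
tool_rot: [0.737, 0.676, -0.0, 0.0]
ft_force: [-1.3, -1.5, 5.8]
grip_width: 0.0265
grasp_force: 59.2
```

```bash
python3 st.py
```

```text
clock 18.85
joint_pos [-0.3556  0.3703 -0.198   1.002  -0.0004  1.3006]
eef_pos [ 0.4808 -0.1787  0.068 ]
ft_force [-1.3371 -1.5136  5.7641]
ft_torque [-0.202   0.2457 -0.2422]
grip_width 0.026486468498775707
grasp_force 59.18640015413985
```

The moment is −0.24 N m, so unit 2 drags. I'll finish its turn, then spin back 14° to unwind the rubber while still holding it.

Emit:
jog_arm([
  {"x":0,"y":0,"z":0,"spin":-10,"fingers":0.4},
  {"x":0,"y":0,"z":0,"spin":-20,"fingers":0.4},
  {"x":0,"y":0,"z":0,"spin":-30,"fingers":0.4},
  {"x":0,"y":0,"z":0,"spin":-40,"fingers":0.4},
  {"x":0,"y":0,"z":0,"spin":-50,"fingers":0.4},
  {"x":0,"y":0,"z":0,"spin":-58,"fingers":0.4},
  {"x":0,"y":0,"z":0,"spin":-58,"fingers":0.4},
  {"x":0,"y":0,"z":0,"spin":-58,"fingers":0.4},
])

```text
clock: 19.85
eef_pos: [0.4798, -0.1792, 0.068]
tool_rot: [0.317, 0.948, -0.001, -0.0]
ft_force: [-2.6, -2.2, 6.5]
grip_width: 0.0271
grasp_force: 59.3
```

```bash
python3 st.py
```

```text
clock 19.85
joint_pos [-0.3561  0.37   -0.1985  1.003  -0.002   0.2891]
eef_pos [ 0.4798 -0.1792  0.068 ]
ft_force [-2.6194 -2.2367  6.4524]
ft_torque [-0.474   0.6655 -0.2036]
grip_width 0.02710316397047893
grasp_force 59.34476259397343
```

Emit:
jog_arm([
  {"x":0,"y":0,"z":0,"spin":7,"fingers":0.4},
  {"x":0,"y":0,"z":0,"spin":14,"fingers":0.4},
  {"x":0,"y":0,"z":0,"spin":14,"fingers":0.4},
  {"x":0,"y":0,"z":0,"spin":14,"fingers":0.4},
])

```text
clock: 20.35
eef_pos: [0.48, -0.179, 0.068]
tool_rot: [0.43, 0.903, -0.001, -0.0]
ft_force: [-1.9, -1.3, 7.0]
grip_width: 0.0269
grasp_force: 59.3
```

```bash
python3 st.py
python3 - <<'E'
from workcell import camera
from h import *
import pickle
c=camera("top");pickle.dump(c,open("c1.pkl","wb"))
im=c["pixels"][:,:,::-1]
cv2.imwrite("pics/top1.png",cv2.resize(im[160:260,180:420],None,fx=3.3,fy=3.3,interpolation=cv2.INTER_CUBIC))
E
```

```text
clock 20.35
joint_pos [-0.3559  0.37   -0.1985  1.0029 -0.0016  0.5329]
eef_pos [ 0.48  -0.179  0.068]
ft_force [-1.8545 -1.3443  7.0413]
ft_torque [-0.3523  0.6699 -0.024 ]
grip_width 0.02689596312931444
grasp_force 59.26188100827858
```

View pics/top1.png

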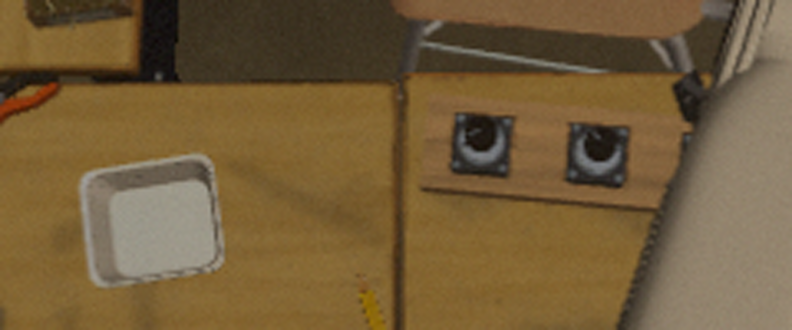

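Both free units are seated at (482,143) and (598,155) in the crop, and the tub hasn't moved. Now lift slowly.

Emit:
jog_arm([
  {"x":0,"y":0,"z":-4,"spin":0,"fingers":0.4},
  {"x":0,"y":0,"z":-10,"spin":0,"fingers":0.4},
  {"x":0,"y":0,"z":-18,"spin":0,"fingers":0.4},
  {"x":0,"y":0,"z":-30,"spin":0,"fingers":0.4},
  {"x":0,"y":0,"z":-55,"spin":0,"fingers":0.4},
  {"x":0,"y":0,"z":-85,"spin":0,"fingers":0.4},
  {"x":0,"y":0,"z":-115,"spin":0,"fingers":0.4},
  {"x":0,"y":0,"z":-130,"spin":0,"fingers":0.4},
])

```text
clock: 21.4
eef_pos: [0.4818, -0.1786, 0.2001]
tool_rot: [0.429, 0.903, 0.0, 0.002]
ft_force: [0.6, -0.1, -4.8]
grip_width: 0.0271
grasp_force: 58.9
```

```bash
python3 st.py
python3 - <<'E'
from workcell import readout
from h import *
o=readout.get_obs();print(togo(o,.4222,.3507))
E
```

```text
clock 21.4
joint_pos [-0.3552  0.2681  0.0219  1.3208  0.0003  0.5311]
eef_pos [ 0.4818 -0.1786  0.2001]
ft_force [ 0.568  -0.079  -4.7975]
ft_torque [-0.1044 -0.0569 -0.0105]
grip_width 0.027114195326241493
grasp_force 58.93412749981508
[447.75140815 288.50957024  -0.73204723]
```

Lifted, with 4.8 N of weight. Carry it toward the tub.

Emit:
jog_arm([
  {"x":15,"y":10,"z":0,"spin":0,"fingers":0.4},
  {"x":45,"y":29,"z":0,"spin":0,"fingers":0.4},
  {"x":80,"y":51.5,"z":0,"spin":0,"fingers":0.4},
  {"x":120,"y":77,"z":0,"spin":0,"fingers":0.4},
  {"x":160,"y":103,"z":0,"spin":0,"fingers":0.4},
  {"x":200,"y":129,"z":0,"spin":0,"fingers":0.4},
  {"x":240,"y":155,"z":0,"spin":0,"fingers":0.4},
  {"x":280,"y":180,"z":0,"spin":0,"fingers":0.4},
])

```text
clock: 22.4
eef_pos: [0.4411, 0.1544, 0.1962]
tool_rot: [0.428, 0.904, -0.001, -0.001]
ft_force: [2.0, 0.8, -4.4]
grip_width: 0.0269
grasp_force: 59.0
```

Emit:
jog_arm([
  {"x":40,"y":26,"z":0,"spin":-2,"fingers":0.4},
  {"x":80,"y":51,"z":0,"spin":-4,"fingers":0.4},
  {"x":115,"y":74,"z":0,"spin":-6,"fingers":0.4},
  {"x":145,"y":94,"z":0,"spin":-8,"fingers":0.4},
  {"x":160,"y":103,"z":0,"spin":-10,"fingers":0.4},
  {"x":168,"y":108,"z":0,"spin":-14,"fingers":0.4},
  {"x":168,"y":108,"z":0,"spin":-14,"fingers":0.4},
  {"x":168,"y":108,"z":0,"spin":-14,"fingers":0.4},
])

```text
clock: 23.4
eef_pos: [0.4203, 0.3498, 0.1971]
tool_rot: [0.316, 0.949, -0.001, -0.0]
ft_force: [0.5, 0.3, -5.6]
grip_width: 0.0267
grasp_force: 59.0
```

```bash
python3 st.py
python3 - <<'E'
from workcell import readout,camera
from h import *
o=readout.get_obs();print(togo(o,.4222,.3507,.056))
c=camera("top");d=c["pixels"]
a=cv2.resize(d[190:260,190:270,::-1],None,fx=6,fy=6,interpolation=cv2.INTER_CUBIC)
w=cv2.resize(camera("wrist")["pixels"][:,:,::-1],(310,194))
out=np.zeros((420,790,3),np.uint8);out[:,:480]=a;out[:194,480:]=w
cv2.imwrite("pics/t2.png",out)
E
```

```text
clock 23.4
joint_pos [ 0.6943  0.3395  0.113   1.3459 -0.0004  1.3378]
eef_pos [0.4203 0.3498 0.1971]
ft_force [ 0.4673  0.2894 -5.5515]
ft_torque [ 0.0133  0.026  -0.0159]
grip_width 0.0267006035352334
grasp_force 59.009343611542135
[ -0.98790979   2.1148856  141.13598156]
```

View pics/t2.png

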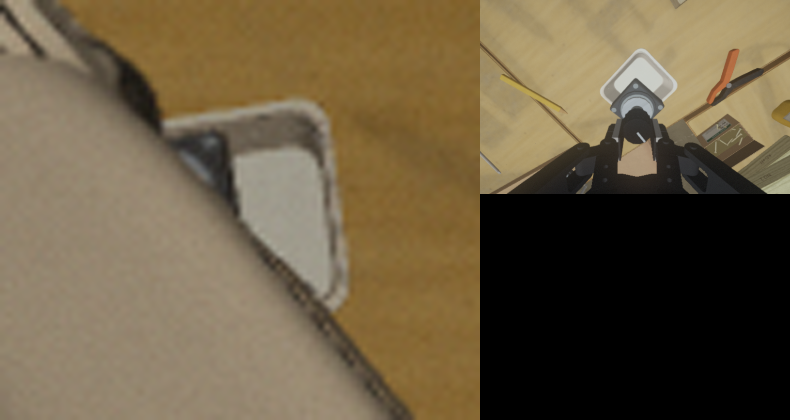

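The wrist view shows the unit above the tub, square to it. I'll descend to about 10 mm above the floor.

Emit:
jog_arm([
  {"x":-3.5,"y":3.2,"z":10,"spin":0,"fingers":0.4},
  {"x":-3.5,"y":3.2,"z":35,"spin":0,"fingers":0.4},
  {"x":-3.5,"y":3.2,"z":60,"spin":0,"fingers":0.4},
  {"x":-3.5,"y":3.2,"z":85,"spin":0,"fingers":0.4},
  {"x":-3.5,"y":3.2,"z":105,"spin":0,"fingers":0.4},
  {"x":-3.5,"y":3.2,"z":120,"spin":0,"fingers":0.4},
  {"x":-3.5,"y":3.2,"z":128,"spin":0,"fingers":0.4},
  {"x":-3.5,"y":3.2,"z":128,"spin":0,"fingers":0.4},
])

```text
clock: 24.5
eef_pos: [0.4253, 0.351, 0.0692]
tool_rot: [0.316, 0.949, -0.0, -0.0]
ft_force: [-0.2, 0.3, -5.2]
grip_width: 0.027
grasp_force: 59.0
```

```bash
python3 st.py
```

```text
clock 24.5
joint_pos [ 0.69    0.4381 -0.088   1.0455 -0.      1.3322]
eef_pos [0.4253 0.351  0.0692]
ft_force [-0.1644  0.3224 -5.2085]
ft_torque [0.082  0.0176 0.0236]
grip_width 0.027034331580027986
grasp_force 59.02111882343888
```

Emit:
jog_arm([
  {"x":0,"y":0,"z":3,"spin":0,"fingers":0.4},
  {"x":0,"y":0,"z":6,"spin":0,"fingers":0.4},
  {"x":0,"y":0,"z":8,"spin":0,"fingers":0.4},
  {"x":0,"y":0,"z":9,"spin":0,"fingers":0.4},
  {"x":0,"y":0,"z":10,"spin":0,"fingers":0.4},
  {"x":0,"y":0,"z":11,"spin":0,"fingers":0.4},
  {"x":0,"y":0,"z":11,"spin":0,"fingers":0.4},
])

```text
clock: 25.38
eef_pos: [0.4253, 0.3512, 0.0585]
tool_rot: [0.316, 0.949, -0.0, -0.0]
ft_force: [-0.1, -0.1, -5.8]
grip_width: 0.0268
grasp_force: 59.0
```

```bash
python3 st.py
```

```text
clock 25.375
joint_pos [ 0.6902  0.4486 -0.1023  1.0201  0.      1.3323]
eef_pos [0.4253 0.3512 0.0585]
ft_force [-0.1279 -0.1252 -5.7887]
ft_torque [-0.0179 -0.0313  0.0096]
grip_width 0.02677841621765817
grasp_force 58.99940532166511
```

Emit:
jog_arm([
  {"x":0,"y":0,"z":0.5,"spin":0,"fingers":0.4},
  {"x":0,"y":0,"z":1,"spin":0,"fingers":0.4},
  {"x":0,"y":0,"z":1.5,"spin":0,"fingers":0.4},
  {"x":0,"y":0,"z":2,"spin":0,"fingers":0.4},
  {"x":0,"y":0,"z":2,"spin":0,"fingers":0.4},
])

```text
clock: 26.0
eef_pos: [0.4253, 0.3512, 0.0566]
tool_rot: [0.316, 0.949, -0.0, -0.0]
ft_force: [0.7, 0.2, -4.5]
grip_width: 0.0269
grasp_force: 59.0
```

Emit:
jog_arm([
  {"x":0,"y":0,"z":0.5,"spin":0,"fingers":0.4},
  {"x":0,"y":0,"z":1,"spin":0,"fingers":0.4},
  {"x":0,"y":0,"z":1,"spin":0,"fingers":0.4},
])

```text
clock: 26.38
eef_pos: [0.4255, 0.3513, 0.0561]
tool_rot: [0.316, 0.949, 0.0, 0.0]
ft_force: [-1.6, -1.1, 0.3]
grip_width: 0.0266
grasp_force: 59.5
```

The floor now carries the weight. Release and rise.

Emit:
jog_arm([
  {"x":0,"y":0,"z":0,"spin":0,"fingers":0.25},
  {"x":0,"y":0,"z":0,"spin":0,"fingers":0.1},
  {"x":0,"y":0,"z":0,"spin":0,"fingers":0},
  {"x":0,"y":0,"z":0,"spin":0,"fingers":-0.1},
  {"x":0,"y":0,"z":-10,"spin":0,"fingers":-0.1},
  {"x":0,"y":0,"z":-35,"spin":0,"fingers":-0.1},
  {"x":0,"y":0,"z":-70,"spin":0,"fingers":-0.1},
  {"x":0,"y":0,"z":-120,"spin":0,"fingers":-0.1},
])

```text
clock: 27.38
eef_pos: [0.4246, 0.3506, 0.1762]
tool_rot: [0.316, 0.949, -0.001, -0.001]
ft_force: [0.7, 0.7, -0.4]
grip_width: 0.0472
grasp_force: 0.0
```

Emit:
jog_arm([
  {"x":50,"y":0,"z":0,"spin":0,"fingers":-0.1},
  {"x":100,"y":0,"z":0,"spin":0,"fingers":-0.1},
  {"x":150,"y":0,"z":0,"spin":0,"fingers":-0.1},
  {"x":200,"y":0,"z":0,"spin":0,"fingers":-0.1},
  {"x":200,"y":0,"z":0,"spin":0,"fingers":-0.1},
  {"x":200,"y":0,"z":0,"spin":0,"fingers":-0.1},
])

```text
clock: 28.12
eef_pos: [0.2653, 0.471, 0.1761]
tool_rot: [0.315, 0.949, 0.0, 0.0]
ft_force: [-0.4, 0.3, 0.4]
grip_width: 0.047
grasp_force: 0.0
```

```bash
python3 st.py
python3 - <<'E'
from workcell import camera
from h import *
for n in("top","side"):
    c=camera(n);g=c["pixels"].max(2)
    x,y=.4253,.3512
    P=proj(c,[[x,y,.089],[x,y,.033],[.5007,.0392,.101],[.4907,-.0716,.101]]);print(n,P.round(1).tolist())
    u,v=P[0].astype(int);
    if n=="top":
        for r in g[v-12:v+22,u-24:u+24]: print("".join("#" if q<60 else "+" if q<110 else "." for q in r))
    else:
        for r in g[v-12:v+24,u-20:u+20]: print("".join("#" if q<60 else "+" if q<110 else "." for q in r))
E
```

```text
clock 28.125
joint_pos [ 1.0581  0.3354  0.0518  1.2867 -0.0005  1.6996]
eef_pos [0.2653 0.471  0.1761]
ft_force [-0.3686  0.2711  0.4158]
ft_torque [-0.0068 -0.0145 -0.008 ]
grip_width 0.04698676077048987
grasp_force 0.0
top [[223.5, 224.1], [227.1, 226.6], [325.6, 198.7], [362.2, 201.8]]
................+++++++++.++++++..+++++++++++...
...........++..+++++.+++++++++++++++++++++++....
.............+++++....+++++++++++++++....++++...
...............+++++++++++++++.............++...
.................+++++++....................+...
..................................+.........+...
.............................+++#++++...........
........................+++######++##+..........
....................++######+++###+##+.......+..
...................+++##+####+.++####+.......+..
...................++###+#####...+####.......+..
...................+####+#####+..++###.......+..
....................###########...+###.......+..
....................###########...+###+.........
....................###########...++##+.........
....................+##########...++##+.........
....................+####
[... 1702 characters left out ...]
...
...................+###+................
.....................++.................
........................................
........................................
........................................
........................................
...............++..........+............
...............+++......................
...............+++......................
........................................
........................................
........................................
........................................
........................................
........................................
........................................
........................................
```

The unit stands upright on the tub floor and the arm is clear. Hand in.

```bash
python3 -c "
from workcell import bot
print(bot.job_done())"
```

```text
the job is handed in; nothing more can be done
None
```

I gave all three knobs about a quarter turn; the stiff unit was the one in pocket 2 (y = −110 mm, about 0.24 N m of drag), and it now stands upright in the tub with the other two left in the rack; the job is handed in, but no verdict came back.

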